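Load the cuvette carrier under the reader's spring cover

TASK

Press down the thumb ledge of the reader's cover with one fingertip and, while that fingertip holds the cover open, push the cuvette carrier along its lane with the other fingertip, under the cover and fully home against the back stop. Then let go so that the cover springs shut, and move clear. Only push the carrier, do not pick it up or tip it, and leave the other things on the bench where they are.

Things in the scene. Friction and masses are not known exactly. Their poses are not given: they have to be found in the camera images.
- reader: white cuvette reader, fixed. Origin: on the bench surface under the middle of the bay mouth; x points along the lane into the bay (the way the carrier is pushed), y left when looking in, z up. In mm: lane floor 10 above the bench, x -205 to 58, fences 8 high, 34 apart. Hinge bearings and shaft at y 36 to 48, up to 44 high. Housing behind the bay: x 68 to 218, y -100 to 140, 85 tall
- mouth (a point): middle of the bay mouth on the lane floor (reader x 0, y 0, 10 mm above the bench). Over it hangs the front skirt of the grey spring-closed cover (4 mm thick, 44 mm wide); closed, its lower edge is 14 mm above the lane floor and blocks the carrier's block, but not its low tail. The cover roofs the bay from here to the back stop
- cover (a joint): cover angle, rad: 0 closed, grows as it lifts, stop at 0.75. It turns about a shaft along the lane at reader y 42, z 40 mm. Pressing down the thumb ledge left of the shaft lifts the cover on the right, over the lane; a spring shuts it once the ledge is let go. About 0.35 just lets the carrier's block pass; 0.5 is comfortable and takes about 4.5 N on the ledge
- ledge (a point): middle of the top face of the cover's thumb ledge: ribbed grey strip beside the lane, 250 mm along it (reader x -193 to 57) and 28 wide (reader y 52 to 79, middle 65). Closed it slopes up to the left by 0.3 rad, its middle 48 mm above the bench; at cover 0.5 rad it is 13 mm lower. Press it anywhere; a fingertip can slide along it
- carrier: loose black cuvette carrier, about 0.25 kg, in the lane before the closed cover. Origin: middle of the lower edge of its front face (goes in first), x forward into the bay, z up. In mm: block x -48 to 0, 30 wide, 24 tall, two white cuvette caps on top; low tail x -92 to -48, 24 wide, 8 tall; at the tail's end an upright push plate x -92 to -84, 30 wide, 55 tall
- push_plate (a point): middle of the rear face (the one to push on) of the carrier's push plate, 40 mm above the carrier's underside. With the carrier home this face is 34 mm outside the bay mouth, and the cover closes over the tail
- bay_stop (a point): foot of the bay's back stop on the lane floor (reader x 58, y 0, z 10 mm), where the middle of the carrier's lower front edge comes when home
- vial: bystander, loose, leave alone: amber glass vial with black cap, 22 mm across, 45 mm tall; origin at the centre of its underside
- cream_jar: bystander, loose, leave alone: glass jar with steel lid, 44 mm across, 50 mm tall; origin at the centre of its underside
- cuvette_box: bystander, loose, leave alone: closed white plastic box, 70 x 50 x 30 mm; origin at the centre of its underside
- stopper: bystander, loose, leave alone: cork stopper, 28 mm across, 22 mm tall; origin at the centre of its underside
- beaker: bystander, loose, leave alone: glass beaker, 68 mm across, 90 mm tall; origin at the centre of its underside
- reagent: bystander, loose, leave alone: amber reagent bottle, 60 mm across, 130 mm tall; origin at the centre of its underside
- tube: bystander, loose, leave alone: pointed white centrifuge tube standing on its blue cap, 40 mm across at the foot, 110 mm tall; origin at the centre of its underside
Mind the look-alikes: they are no part of the job. What is shaped like the carrier but orange or purple is not meant.

How it is judged:
By the outcome, as a careful person would: the job done as asked, in the order asked, and still so for the second after the job is handed in, with the robot touching nothing.
It also fails if it takes over 42 s, if anything falls off the work surface, if the arm or the gripper's body presses on something with over 40 N, if the wrist force passes 120 N, or if a joint passes its speed limit or range.

ROBOT

A 6-joint arm with a two-finger parallel gripper is mounted at the origin on the work surface. World frame = base frame: x ahead of the robot, y to its left, z up, the work surface at z = 0. Lengths are in m, angles in rad, forces in N, time in s.
With the tool pointing down it reaches from about 0.3 to 0.875 m from the base axis. Payload 6.4 kg.
Tool frame: the origin (TCP) lies between the finger pads; the fingertips stand 8 mm ahead of it and the grasp point (between the pads) lies 11 mm behind it; z points along the fingers, y is the direction in which the jaws open and shut (so a half turn about z gives the same grasp; the last joint's range is limited). The gripper opens to 85 mm and grips with 20 to 120 N. Pads are 22 mm wide; open, the fingers measure 114 mm over their backs; the gripper's body (76 mm by 85 mm) begins 54 mm behind the grasp point. The pads swing forward as they close: fully open they stand 13 mm farther back than shut.
Start: joints at [0.905, 0.181, 1.607, -0, 1.354, -0.206], TCP at [0.255, 0.515, 0.239] pointing down, gripper open.
Joint ranges: [-2.99, 2.99], [-0.89, 2.07], [0.3, 2.58], [-1.14, 4.28], [0, 2.63], [-3.12, 3.12]. Speed limits (rad/s): [2.57, 2.57, 3.01, 3.14, 3.14, 3.14].

INTERFACE

Orientations are given as a unit quaternion [w, x, y, z].
In Python, from bench import monitor, viewer, workorder, spotter gives the robot as it stands. The module is installed in compiled form; this text tells all that it offers.
- The arm moves only by the tool move_arm, never from a script. Its argument "motion" is a list of rows, each a list of 3 entries, a list of its own where there are three numbers: the shift along the tool's x, y, z in units of 60 mm (1.0 is 60 mm), then the turn, a rotation vector about the tool's x, y, z in units of 8 degrees (1.0 is 8 degrees), then the opening in per cent of the stroke, from 0 (shut) to 100 (fully open). In form: [[[dx, dy, dz], [rx, ry, rz], grip], ...]. A call has 1 to 10 rows; each row is the pose to reach, as a shift and turn from the pose commanded when the call began, along the tool's axes at that moment; what a row does not reach only later rows make up. A row lasts 1/8 s, in which the tool goes at most 62.5 mm and 10.7 degrees, less where a joint would pass 70% of its speed; a pose out of reach is approached as far as the arm can. A call with a gripper value outside its range is refused whole. The fingers move at their own pace and stop on an object; the grip force is fixed at half the most. Time passes only in rows, so rows that repeat a pose let the fingers close. It gives the time, the measured TCP pose, the force and the opening at its end, in the units of the state.
- monitor.get_obs(): the state, without advancing time (a new reading comes with each control period).
- viewer.camera(name): name is "scene" or "top" or "wrist"; returns the picture (400x640x3 uint8, blue, green, red); there is no depth.
- viewer.calibration(name): a dict with "fovy" (degrees; the focal length in pixels is half the picture's height over the tangent of half this angle, whatever the lens; pixels are square), "cx", "cy" (the principal point, pixels), "extrinsics" (4x4, takes a point from camera to world coordinates). Camera axes: x right, y down, z forward; pixel columns grow to the right and rows downward; lengths in m; the calibration is good to about 2 mm. A picture is of the moment at which its call begins: read the wrist's pose just before it. calibration takes no time and is no camera call; for the wrist camera it gives the pose at the moment of the call.
- workorder.hand_in(): hands the job in, once; it reports no verdict.
Trained networks look in the newest picture that a camera, given by its name, has taken for a name from the list of things; names that differ only in an ending like _2 or _b are one class to them, and where a whole thing is asked for, a point or a joint stands for the part that bears it (a point fixed in the world has none). Each returns a list of dicts, best first, with "score" (0 to 1); they miss things now and then, are a little off and sometimes report something else, mostly with a low value. They report only what shows in the picture. A call takes as long as a camera call. They do not tell look-alikes from the thing itself.
- spotter.search_frame(camera, name): "centre" ([column, row] as shares, 0 to 1, of the picture: columns of its width, rows of its height, amid what is visible of it).
- spotter.outline_of(camera, name): "region" (400x640 bool, what is visible of it) and "centre" ([column, row] as shares, 0 to 1, of the picture: columns of its width, rows of its height, amid what is visible of it).
The state is a dict: "time_s": time; "q": joint angles; "dq": joint speeds; "joint_efforts": joint torques, N m; "eef_pos": TCP position; "eef_rot": TCP orientation; "wrist_force": force on the tool from outside, world axes, zero at the start; "torque": the same for the moment, N m; "opening": opening from 0.0 (shut) to 1.0 (fully open).
Only numpy, scipy, OpenCV 4.12 (cv2) and the standard library are available. Lean on these libraries where they do the work, as an engineer would, in place of code of your own. Each camera call takes 0.05 s, during which the arm holds its last target. There are 200 camera calls.

## Working session

There is one attempt and no reset: what is moved stays moved. The work goes in short steps, Python scripts to look and compute and a tool call to move; the robot and the scene stay as the last step left them, time stands still between calls to the robot, and variables do not carry over. Pictures are saved under pics/ and viewed, about 8 in all and at most 12, crops included, and the job is handed in when it is done.

Besides the shell and the picture viewer there is one more tool, called as a command line: name --argument value ..., lists and objects as JSON in quotes. move_arm: Moves the arm, as the interface text tells. Its arguments: {"type":"object","properties":{"motion":{"type":"array","items":{"type":"array"}}},"required":["motion"]}

```bash
mkdir -p pics; python3 - <<'E'
from bench import monitor, viewer, workorder, spotter
import cv2, numpy as np
o=monitor.get_obs(); print({k:np.round(v,3) for k,v in o.items()})
for c in ("scene","top"):
    im=viewer.camera(c); cv2.imwrite(f"pics/{c}0.png",im)
    cal=viewer.calibration(c); print(c,cal["fovy"],cal["cx"],cal["cy"],np.round(cal["extrinsics"],3).tolist())
    for n in ("reader","carrier","ledge","push_plate","mouth","bay_stop","cover"):
        print(n,[(round(d["score"],2),np.round(np.array(d["centre"])*[640,400]).tolist()) for d in spotter.search_frame(c,n)][:4])
E
```

```text
{'time_s': np.float64(0.0), 'q': array([ 0.905,  0.182,  1.608, -0.   ,  1.354, -0.206]), 'dq': array([ 0.001, -0.001, -0.001,  0.   ,  0.   , -0.   ]), 'joint_efforts': array([-1.0000e-03, -4.4489e+01, -3.5132e+01, -1.0000e-03,  9.0000e-03,
        0.0000e+00]), 'eef_pos': array([0.255, 0.515, 0.238]), 'eef_rot': array([-0.   ,  0.228,  0.974, -0.001]), 'wrist_force': array([ 0.102,  0.817, -0.505]), 'torque': array([-0.036, -0.016, -0.018]), 'opening': np.float64(1.003)}
scene 46.061118525980504 324.3410393317954 197.76611985179034 [[-0.731, 0.408, -0.547, 1.169], [0.682, 0.409, -0.607, 0.743], [-0.024, -0.816, -0.577, 0.773], [0.0, 0.0, 0.0, 1.0]]
reader [(0.94, [282.0, 272.0])]
carrier [(0.71, [324.0, 228.0]), (0.64, [228.0, 200.0]), (0.59, [288.0, 201.0]), (0.58, [338.0, 187.0])]
ledge [(0.69, [324.0, 243.0])]
push_plate [(0.89, [288.0, 200.0]), (0.86, [339.0, 183.0]), (0.79, [327.0, 227.0]), (0.68, [228.0, 200.0])]
mouth [(0.6, [281.0, 273.0])]
bay_stop [(0.83, [281.0, 271.0]), (0.65, [326.0, 228.0])]
cover [(0.92, [321.0, 245.0])]
top 53.41686345294645 322.8359701111117 204.1061712516544 [[-0.013, -0.993, 0.117, 0.41], [-1.0, 0.014, -0.0, 0.017], [-0.002, -0.117, -0.993, 1.155], [0.0, 0.0, 0.0, 1.0]]
reader [(0.94, [295.0, 144.0])]
carrier [(0.66, [308.0, 197.0]), (0.66, [367.0, 211.0]), (0.65, [404.0, 167.0]), (0.56, [357.0, 269.0])]
ledge [(0.8, [289.0, 168.0]), (0.32, [472.0, 239.0])]
push_plate [(0.91, [406.0, 167.0]), (0.86, [359.0, 266.0]), (0.58, [308.0, 197.0])]
mouth [(0.63, [291.0, 142.0])]
bay_stop [(0.92, [292.0, 140.0]), (0.74, [256.0, 227.0]), (0.59, [363.0, 162.0])]
cover [(0.75, [288.0, 172.0]), (0.55, [257.0, 224.0])]
```

View pics/top0.png

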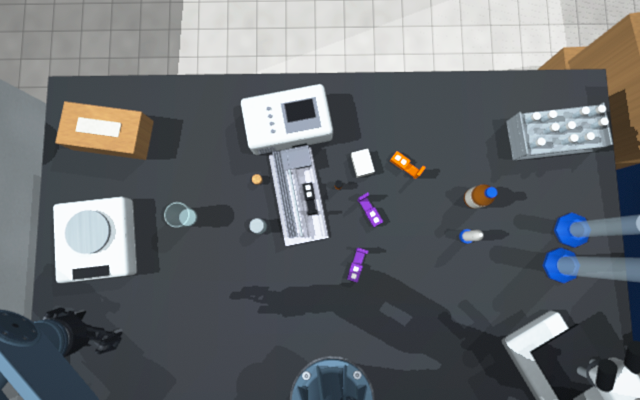

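View pics/scene0.png

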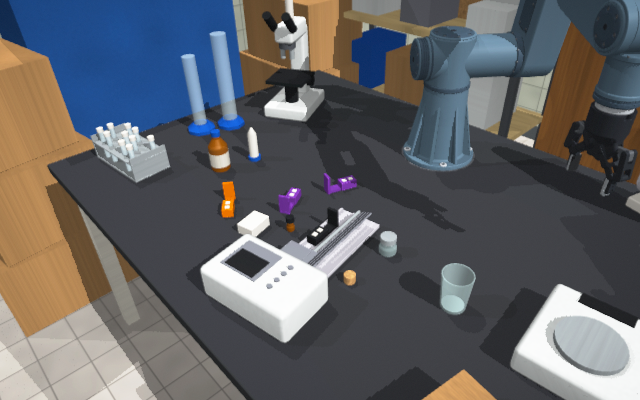

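Candidates for the carrier in the top picture are the black one in the lane at (308,197), orange at (404,167), purple at (367,211) and purple at (357,266). The black one in the reader's lane fits the description. Next I'll crop close and do a first fit of the reader pose.

```bash
cat > h.py <<'E'
from bench import monitor, viewer, workorder, spotter
import cv2, numpy as np
def K(c):
    f=200/np.tan(np.radians(c["fovy"]/2)); return f
def ray(c,uv,z):
    f=K(c);E=np.array(c["extrinsics"]);d=E[:3,:3]@np.array([(uv[0]-c["cx"])/f,(uv[1]-c["cy"])/f,1])
    return E[:3,3]+d*(z-E[2,3])/d[2]
def proj(c,P):
    E=np.array(c["extrinsics"]);p=(np.atleast_2d(P)-E[:3,3])@E[:3,:3]
    return p[:,:2]/p[:,2:]*K(c)+[c["cx"],c["cy"]]
def r2w(pose,P):  # pose x,y,yaw ; P in mm reader
    P=np.atleast_2d(P)/1000.;x,y,a=pose;c,s=np.cos(a),np.sin(a)
    return np.c_[x+c*P[:,0]-s*P[:,1],y+s*P[:,0]+c*P[:,1],P[:,2]]
E
python3 - <<'E'
from h import *
c=viewer.calibration("top")
for uv,z in [((305,242),.01),((293,150),.02),((308,197),.03),((242,100),.085),((322,86),.085),((332,133),.085),((250,150),.085)]: print(uv,ray(c,uv,z).round(3))
im=cv2.imread("pics/top0.png")[80:260,225:385]
cv2.imwrite("pics/crop.png",cv2.resize(im,None,fx=3.3,fy=3.3,interpolation=cv2.INTER_CUBIC))
E
```

```text
(305, 242) [0.436 0.07  0.01 ]
(293, 150) [0.704 0.102 0.02 ]
(308, 197) [0.563 0.059 0.03 ]
(242, 100) [0.832 0.239 0.085]
(322, 86) [0.87  0.015 0.085]
(332, 133) [ 0.734 -0.011  0.085]
(250, 150) [0.689 0.216 0.085]
```

View pics/crop.png

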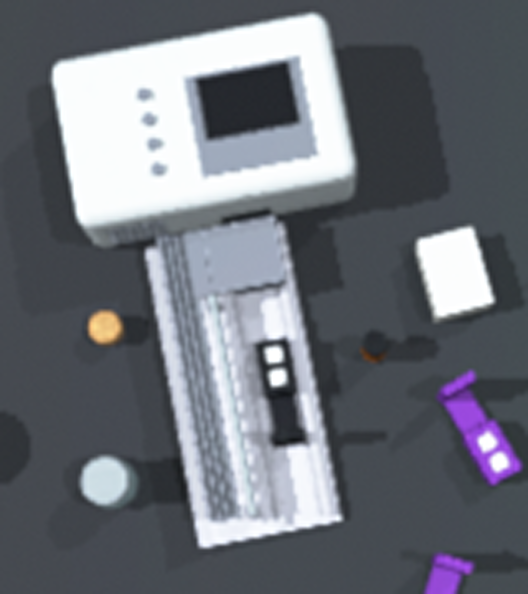

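move_arm --motion '[[[-6.8, -4.6, -1], [0, 0, -4.5], 59], [[-6.8, -4.6, -1], [0, 0, -4.5], 59], [[-6.8, -4.6, -1], [0, 0, -4.5], 59], [[-6.8, -4.6, -1], [0, 0, -4.5], 59], [[-6.8, -4.6, -1], [0, 0, -4.5], 59], [[-6.8, -4.6, -1], [0, 0, -4.5], 59], [[-6.8, -4.6, -1], [0, 0, -4.5], 59], [[-6.8, -4.6, -1], [0, 0, -4.5], 59], [[-6.8, -4.6, -1], [0, 0, -4.5], 59], [[-6.8, -4.6, -1], [0, 0, -4.5], 59]]'

```text
time_s: 2.05
eef_pos: [0.4983, 0.0865, 0.2991]
eef_rot: [-0.0, -0.083, 0.997, 0.0]
wrist_force: [-0.2, 0.5, 0.2]
opening: 0.589
```

```bash
python3 - <<'E'
from h import *
o=monitor.get_obs(); print({k:np.round(v,3) for k,v in o.items()})
c=viewer.calibration("wrist");im=viewer.camera("wrist");cv2.imwrite("pics/w1.png",im)
print(c["fovy"],np.round(c["extrinsics"],3).tolist())
import pickle;pickle.dump(c,open("w1.pkl","wb"))
E
```

```text
{'time_s': np.float64(2.05), 'q': array([-0.063, -0.023,  1.704,  0.   ,  1.461, -1.801]), 'dq': array([ 0.043, -0.012,  0.019,  0.008,  0.005,  0.011]), 'joint_efforts': array([ -1.572, -35.018, -37.207,  -0.183,  -0.1  ,  -0.147]), 'eef_pos': array([0.498, 0.087, 0.299]), 'eef_rot': array([-0.   , -0.083,  0.997,  0.   ]), 'wrist_force': array([-0.166,  0.454,  0.224]), 'torque': array([ 0.028, -0.041, -0.012]), 'opening': np.float64(0.589)}
61.596378615297084 [[-0.166, 0.945, 0.281, 0.426], [0.986, 0.159, 0.047, 0.074], [0.0, 0.285, -0.959, 0.434], [0.0, 0.0, 0.0, 1.0]]
```

View pics/w1.png

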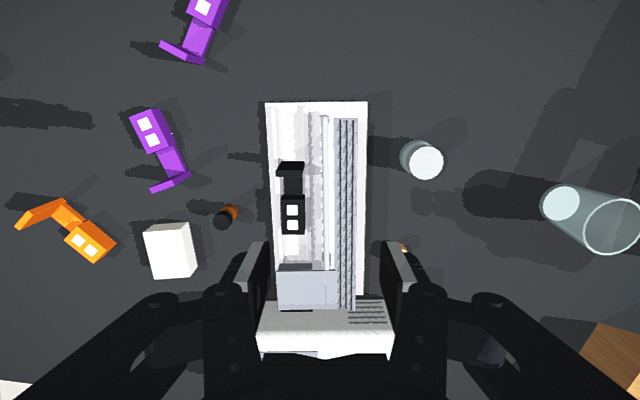

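The picture shows the lane running vertically in the image. The black carrier is at (290,200), its push plate at (290,168), the cover at (305,288) and the ledge at columns 336–356. I'll zoom in for the fit.

```bash
python3 - <<'E'
from h import *
import pickle;c=pickle.load(open("w1.pkl","rb"))
im=cv2.imread("pics/w1.png")
# guess from ledge end corners
A=ray(c,(356,118),.052);B=ray(c,(336,119),.044);print(A,B)
for yaw in [.166]:
    M=(A+B)/2; p=r2w([0,0,yaw],[-193,65.5,0])[0]; pose=[M[0]-p[0],M[1]-p[1],yaw];print(pose)
pt=[[-193,52,44],[-193,79,52],[57,79,52],[57,52,44],[0,17,18],[-205,17,18],[-205,-17,18],[0,-17,18],[-205,-17,10],[68,-100,85],[68,140,85]]
print(proj(c,r2w(pose,pt)).round(1).tolist())
crop=cv2.resize(im[90:330,250:380],None,fx=2.5*1.0,fy=2.5,interpolation=cv2.INTER_CUBIC)
big=cv2.resize(im[90:330,250:380],None,fx=2.5,fy=2.5,interpolation=cv2.INTER_CUBIC).copy()
for q in proj(c,r2w(pose,pt)): cv2.circle(big,tuple(((q-[250,90])*2.5).astype(int)),3,(0,0,255),1)
cv2.imwrite("pics/w1c.png",np.hstack([crop,big]))
E
```

```text
[0.4450573  0.11230808 0.052     ] [0.45031478 0.09092285 0.044     ]
[np.float64(0.6488561190572256), np.float64(0.06890691585158533), 0.166]
[[333.8, 118.3], [358.2, 118.8], [352.7, 311.8], [332.2, 308.1], [306.6, 260.8], [304.1, 106.5], [275.8, 106.5], [281.8, 260.7], [276.7, 106.3], [210.2, 335.8], [403.8, 336.0]]
```

View pics/w1c.png

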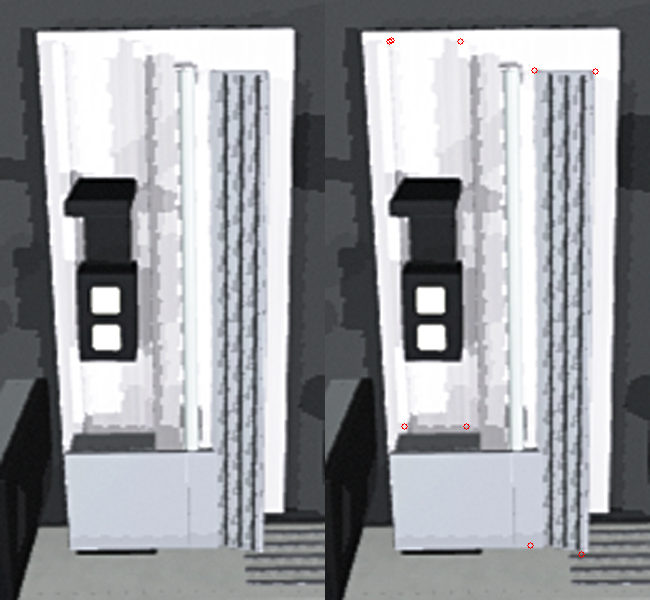

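```bash
python3 - <<'E'
from h import *
import pickle;c=pickle.load(open("w1.pkl","rb"))
from scipy.optimize import least_squares
pt=[[-193,52,44],[-193,79,52],[57,79,52],[57,52,44]];uv=np.array([[334,118.5],[357,118.5],[355.3,310],[337.2,309]])
s=least_squares(lambda p:(proj(c,r2w(p,pt))-uv).ravel(),[.649,.069,.17]);print(s.x,s.fun.round(1))
pose=s.x;pickle.dump(pose.tolist(),open("pose.pkl","wb"))
# carrier: block top front edge and plate rows, crop->px
f=lambda a,b:(250+a/2.5,90+b/2.5)
for n,uvv,z in [("front topL",f(82,360),.034),("front topR",f(136,360),.034),("block rear topL",f(77,264),.034),("block rear topR",f(137,264),.034),("plate base L",f(77,178),.018),("plate base R",f(136,178),.018),("plate top front L",f(65,215),.065),("R",f(134,211),.065)]:
    w=ray(c,uvv,z);d=w[:2]-pose[:2];a=pose[2];print(n,w.round(4),"reader",(1e3*np.array([np.cos(a)*d[0]+np.sin(a)*d[1],-np.sin(a)*d[0]+np.cos(a)*d[1]])).round(1))
im=cv2.imread("pics/w1.png");fr=-54
def show(pts,col):
    for q in proj(c,r2w(pose,pts)): cv2.circle(big,tuple(((q-[250,90])*2.5).astype(int)),3,col,1)
ps=[]
for fr in (-60,-45):
  print(fr,((proj(c,r2w(pose,[[fr,15,34],[fr-48,15,34],[fr-92,15,18],[fr-92,15,65],[fr-84,15,65],[fr-84,-15,65]]))-[250,90])*2.5).round().tolist())
E
```

```text
[0.64947018 0.0729361  0.18933824] [-0.8 -0.1  0.7 -0.2  1.3  1.4 -1.2 -0.9]
front topL [0.6049 0.0492 0.034 ] reader [-48.2 -14.9]
front topR [0.6003 0.0767 0.034 ] reader [-47.6  12.9]
block rear topL [0.5541 0.04   0.034 ] reader [-99.9 -14.4]
block rear topR [0.5491 0.0695 0.034 ] reader [-99.2  15.5]
plate base L [0.5144 0.0328 0.018 ] reader [-140.2  -14. ]
plate base R [0.5095 0.062  0.018 ] reader [-139.5   15.6]
plate top front L [0.5222 0.0343 0.065 ] reader [-132.3  -14. ]
R [0.5152 0.0647 0.065 ] reader [-133.4   17.2]
-60 [[139.0, 337.0], [135.0, 247.0], [134.0, 153.0], [127.0, 170.0], [128.0, 188.0], [61.0, 190.0]]
-45 [[140.0, 365.0], [137.0, 276.0], [135.0, 183.0], [129.0, 203.0], [129.0, 221.0], [63.0, 222.0]]
```

move_arm --motion '[[[0.3, -0.15, 1], [0, 0, -0.1], 62], [[0.3, -0.15, 2], [0, 0, -0.1], 62], [[0.3, -0.15, 3], [0, 0, -0.1], 62], [[0.3, -0.15, 3.7], [0, 0, -0.1], 62], [[0.3, -0.15, 3.7], [0, 0, -0.1], 62], [[0.3, -0.15, 3.7], [0, 0, -0.1], 62]]'

```text
time_s: 2.85
eef_pos: [0.4829, 0.076, 0.0789]
eef_rot: [0.001, -0.092, 0.996, -0.0]
wrist_force: [0.7, 0.4, 0.7]
opening: 0.618
```

```bash
python3 - <<'E'
from h import *
im=viewer.camera("wrist");im2=viewer.camera("scene");cv2.imwrite("pics/w2.png",np.vstack([im[:, :],]))
s=cv2.resize(im2[170:300,220:410],None,fx=3.3,fy=3,interpolation=cv2.INTER_CUBIC)
cv2.imwrite("pics/w2.png",np.hstack([cv2.resize(im[:,130:510],(380,400)),cv2.resize(s,(420,290+110))]))
print(monitor.get_obs()["eef_pos"])
E
```

```text
[0.48384171 0.07548877 0.07969183]
```

View pics/w2.png

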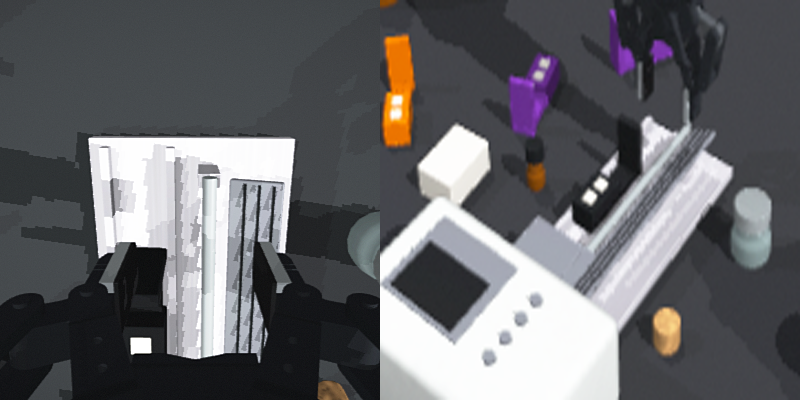

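Both fingertips straddle the shaft. The left one is over the ledge at (272,270), and the right one is behind the plate but a bit outboard at (115,270). I'll narrow the opening, shift slightly and start pressing.

move_arm --motion '[[[0, 0.05, 0.2], [0, 0, 0], 54], [[0, 0.05, 0.4], [0, 0, 0], 54], [[0, 0.05, 0.4], [0, 0, 0], 54], [[0, 0.05, 0.4], [0, 0, 0], 54]]'

```text
time_s: 3.45
eef_pos: [0.4811, 0.0778, 0.0531]
eef_rot: [-0.001, -0.091, 0.996, -0.0]
wrist_force: [-1.8, -1.5, 1.4]
opening: 0.541
```

move_arm --motion '[[[0, 0, 0.1], [0, 0, 0], 54], [[0, 0, 0.1], [0, 0, 0], 54], [[0, 0, 0.1], [0, 0, 0], 54]]'

```text
time_s: 3.82
eef_pos: [0.4817, 0.0781, 0.0474]
eef_rot: [0.0, -0.091, 0.996, 0.0]
wrist_force: [-0.5, 1.7, 3.2]
opening: 0.534
```

```bash
cat > look.py <<'E'
from h import *
import sys
im=viewer.camera("wrist");im2=viewer.camera("scene")
s=im2[170:300,220:410]
cv2.imwrite(f"pics/{sys.argv[1]}.png",np.hstack([im[:,130:510],cv2.resize(s,(420,400),interpolation=cv2.INTER_CUBIC)]))
o=monitor.get_obs();print(o["eef_pos"].round(4),o["wrist_force"].round(2),o["torque"].round(2))
E
python3 look.py w3
```

```text
[0.4817 0.0781 0.0474] [-0.94  2.89  3.69] [ 0.43  0.07 -0.04]
```

View pics/w3.png

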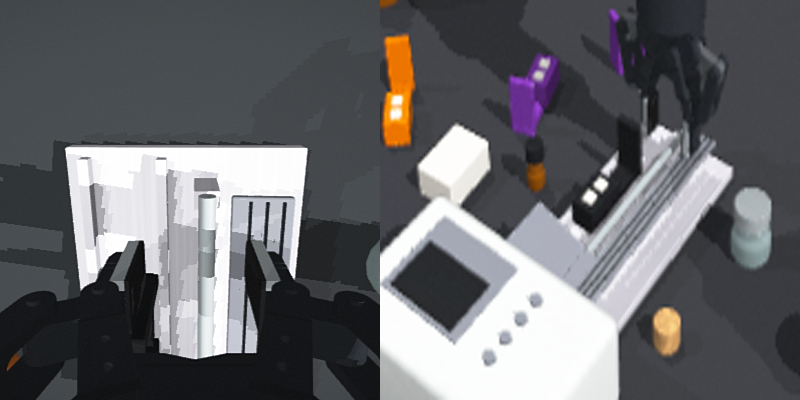

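```bash
python3 - <<'E'
from h import *
import pickle
pose=pickle.load(open("pose.pkl","rb"));c=viewer.calibration("scene")
def rot(p,t):
    x,y,z=p;y-=42;z-=40;return [x,42+y*np.cos(t)+z*np.sin(t),40-y*np.sin(t)+z*np.cos(t)]
for x in (0,58):
  for z in (44,48):
    for t in (0,.2,.35,.5,.75):
        q=proj(c,r2w(pose,rot([x,-20,z],t)))[0];print(x,z,t,q.round(1),"crop",((q[0]-220)/190*420+380).round(),((q[1]-170)/130*400).round())
for t in (0,.3,.4,.5,.6,.75): print(t,np.round([rot([0,yy,48+(yy-65)*.3],t)[1:] for yy in (52,58,65,72,79)],1).tolist())
E
```

```text
0 44 0 [292.6 240.6] crop 541.0 217.0
0 44 0.2 [293. 237.] crop 541.0 206.0
0 44 0.35 [293.8 234.6] crop 543.0 199.0
0 44 0.5 [295.  232.5] crop 546.0 192.0
0 44 0.75 [298.  230.1] crop 552.0 185.0
0 48 0 [292.5 239.3] crop 540.0 213.0
0 48 0.2 [293.1 235.8] crop 542.0 202.0
0 48 0.35 [294.1 233.5] crop 544.0 196.0
0 48 0.5 [295.6 231.7] crop 547.0 190.0
0 48 0.75 [298.9 229.5] crop 554.0 183.0
58 44 0 [276.7 254.1] crop 505.0 259.0
58 44 0.2 [276.9 250.4] crop 506.0 248.0
58 44 0.35 [277.6 248.1] crop 507.0 240.0
58 44 0.5 [278.8 246. ] crop 510.0 234.0
58 44 0.75 [281.7 243.7] crop 516.0 227.0
58 48 0 [276.5 252.8] crop 505.0 255.0
58 48 0.2 [277.  249.3] crop 506.0 244.0
58 48 0.35 [278. 247.] crop 508.0 237.0
58 48 0.5 [279.3 245.2] crop 511.0 231.0
58 48 0.75 [282.6 243.1] crop 518.0 225.0
0 [[52.0, 44.1], [58.0, 45.9], [65.0, 48.0], [72.0, 50.1], [79.0, 52.2]]
0.3 [[52.8, 41.0], [59.0, 40.9], [66.3, 40.8], [73.6, 40.8], [81.0, 40.7]]
0.4 [[52.8, 39.9], [59.0, 39.2], [66.3, 38.4], [73.6, 37.6], [80.8, 36.8]]
0.5 [[52.7, 38.8], [58.9, 37.5], [66.0, 36.0], [73.2, 34.5], [80.3, 33.0]]
0.6 [[52.6, 37.7], [58.5, 35.8], [65.5, 33.6], [72.5, 31.4], [79.4, 29.2]]
0.75 [[52.1, 36.2], [57.7, 33.4], [64.3, 30.2], [70.8, 26.9], [77.4, 23.7]]
```

move_arm --motion '[[[0, 0, 0.06], [0, 0, 0], 54], [[0, 0, 0.12], [0, 0, 0], 54], [[0, 0, 0.12], [0, 0, 0], 54], [[0, 0, 0.12], [0, 0, 0], 54]]'

```text
time_s: 4.42
eef_pos: [0.4818, 0.0777, 0.0403]
eef_rot: [0.0, -0.091, 0.996, -0.0]
wrist_force: [-0.6, -0.1, 5.8]
opening: 0.542
```

```bash
python3 look.py w4
```

```text
[0.4819 0.0777 0.0403] [-0.64  0.73  5.52] [0.19 0.25 0.03]
```

View pics/w4.png

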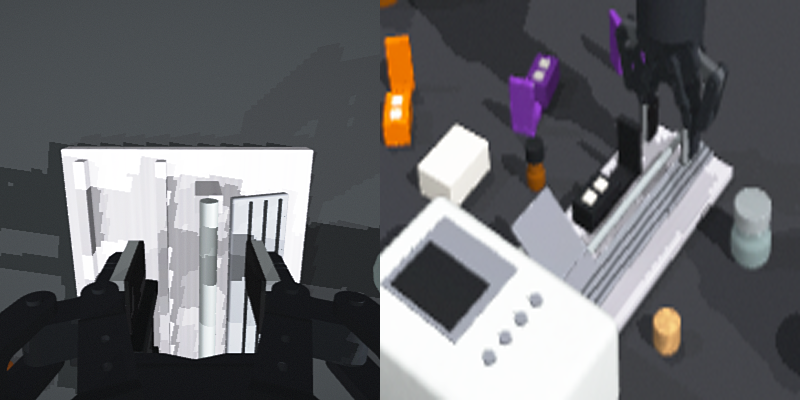

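move_arm --motion '[[[-0.1, 0, 0], [0, 0, 0], 54], [[-0.2, 0, 0], [0, 0, 0], 54], [[-0.3, 0, 0], [0, 0, 0], 54], [[-0.4, 0, 0], [0, 0, 0], 54], [[-0.5, 0, 0], [0, 0, 0], 54], [[-0.6, 0, 0], [0, 0, 0], 54], [[-0.7, 0, 0], [0, 0, 0], 54], [[-0.8, 0, 0], [0, 0, 0], 54], [[-0.9, 0, 0], [0, 0, 0], 54], [[-0.9, 0, 0], [0, 0, 0], 54]]'

```text
time_s: 5.78
eef_pos: [0.5331, 0.088, 0.0394]
eef_rot: [-0.002, -0.091, 0.996, 0.0]
wrist_force: [-5.2, 1.1, 4.8]
opening: 0.541
```

```bash
python3 look.py w5
```

```text
[0.533  0.088  0.0393] [-4.    1.2   4.97] [0.44 0.82 0.05]
```

View pics/w5.png

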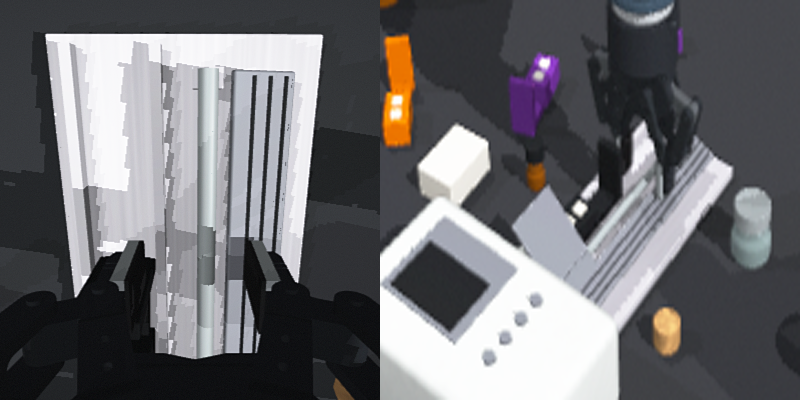

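The cover stays open and the carrier is sliding; its block is entering under the cover at (575,210). Continuing the push.

move_arm --motion '[[[-0.1, 0, 0], [0, 0, 0], 54], [[-0.2, 0, 0], [0, 0, 0], 54], [[-0.3, 0, 0], [0, 0, 0], 54], [[-0.4, 0, 0], [0, 0, 0], 54], [[-0.5, 0, 0], [0, 0, 0], 54], [[-0.6, 0, 0], [0, 0, 0], 54], [[-0.7, 0, 0], [0, 0, 0], 54], [[-0.8, 0, 0], [0, 0, 0], 54], [[-0.9, 0, 0], [0, 0, 0], 54], [[-0.95, 0, 0], [0, 0, 0], 54]]'

```text
time_s: 7.12
eef_pos: [0.5889, 0.0983, 0.0392]
eef_rot: [-0.002, -0.091, 0.996, 0.0]
wrist_force: [-6.5, -0.1, 5.8]
opening: 0.539
```

move_arm --motion '[[[-0.05, 0, 0], [0, 0, 0], 54], [[-0.1, 0, 0], [0, 0, 0], 54], [[-0.1, 0, 0], [0, 0, 0], 54]]'

```text
time_s: 7.5
eef_pos: [0.595, 0.0994, 0.0393]
eef_rot: [-0.002, -0.091, 0.996, 0.0]
wrist_force: [-4.7, 1.9, 4.8]
opening: 0.54
```

```bash
python3 look.py w6
```

```text
[0.595  0.0994 0.0393] [-4.76  2.53  4.84] [0.38 0.78 0.05]
```

View pics/w6.png

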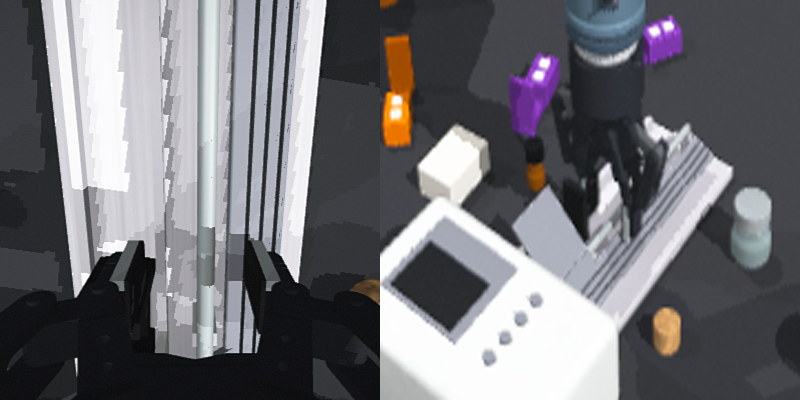

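move_arm --motion '[[[-0.03, 0, 0], [0, 0, 0], 54], [[-0.06, 0, 0], [0, 0, 0], 54], [[-0.06, 0, 0], [0, 0, 0], 54]]'

```text
time_s: 7.98
eef_pos: [0.5977, 0.0999, 0.0392]
eef_rot: [-0.003, -0.091, 0.996, 0.0]
wrist_force: [-8.7, 0.8, 7.0]
opening: 0.542
```

move_arm --motion '[[[-0.03, 0, 0], [0, 0, 0], 54], [[-0.06, 0, 0], [0, 0, 0], 54], [[-0.06, 0, 0], [0, 0, 0], 54]]'

```text
time_s: 8.35
eef_pos: [0.5978, 0.1, 0.0392]
eef_rot: [-0.007, -0.091, 0.996, -0.0]
wrist_force: [-22.7, -2.9, 20.6]
opening: 0.541
```

Contact is solid: the arm stalled at 22.7 N, and the TCP is at reader x ≈ -46 mm against an expected home of -45 mm. Next I'll back off slightly, lift to let the cover shut, and check.

move_arm --motion '[[[0.1, 0, 0], [0, 0, 0], 54], [[0.3, 0, 0], [0, 0, 0], 54], [[0.3, 0, 0], [0, 0, 0], 54], [[0.3, 0, -0.15], [0, 0, 0], 54], [[0.3, 0, -0.4], [0, 0, 0], 54], [[0.3, 0, -1], [0, 0, 0], 54], [[0.8, 0, -2], [0, 0, 0], 54], [[2, 0, -3], [0, 0, 0], 54], [[3, 0, -3.7], [0, 0, 0], 54], [[3, 0, -3.7], [0, 0, 0], 54]]'

```text
time_s: 9.6
eef_pos: [0.4248, 0.0675, 0.2639]
eef_rot: [0.0, -0.091, 0.996, -0.0]
wrist_force: [0.9, -0.6, 0.8]
opening: 0.54
```

move_arm --motion '[[[0, 0, 0], [0, 0, 0], 54], [[0, 0, 0], [0, 0, 0], 54]]'

```text
time_s: 9.85
eef_pos: [0.4267, 0.0677, 0.2621]
eef_rot: [0.0, -0.091, 0.996, -0.0]
wrist_force: [-1.4, 0.8, -0.2]
opening: 0.541
```

```bash
python3 - <<'E'
from h import *
import pickle
pose=pickle.load(open("pose.pkl","rb"))
c=viewer.calibration("wrist");im=viewer.camera("wrist");s=viewer.camera("scene");t=viewer.camera("top");cv2.imwrite("pics/top7.png",t)
pts=[[-34,-15,18],[-34,15,18],[-34,-15,65],[-34,15,65]]
q=proj(c,r2w(pose,pts));print(q.round(1).tolist())
cv2.imwrite("pics/w7.png",np.hstack([im[:,130:510],cv2.resize(s[170:300,220:410],(420,400),interpolation=cv2.INTER_CUBIC)]))
print(monitor.get_obs()["wrist_force"],monitor.get_obs()["eef_pos"])
d=cv2.absdiff(t,cv2.imread("pics/top0.png")).max(2)
for n in ("vial","cream_jar","cuvette_box","stopper","beaker","reagent","tube"):
    print(n,[(round(r["score"],2),(np.array(r["centre"])*[640,400]).round(1).tolist()) for r in spotter.search_frame("top",n)][:1])
E
```

```text
[[286.5, 302.1], [309.5, 302.0], [282.1, 326.0], [307.7, 325.9]]
[ 0.45626676 -0.08521246 -0.3391064 ] [0.4266323  0.06786139 0.26097401]
vial [(0.38, [337.4, 185.8])]
cream_jar []
cuvette_box [(0.89, [361.6, 163.2])]
stopper [(0.4, [294.0, 133.8])]
beaker [(0.66, [180.0, 215.7])]
reagent [(0.78, [478.0, 195.0])]
tube [(0.65, [470.4, 237.2])]
```

View pics/w7.png

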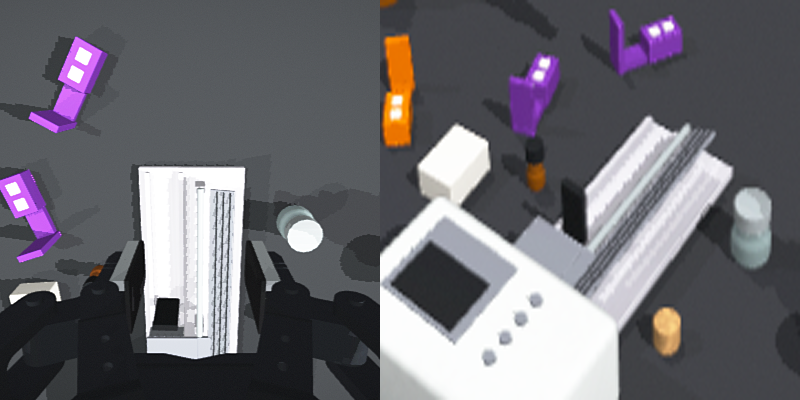

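```bash
python3 - <<'E'
from h import *
import pickle
pose=pickle.load(open("pose.pkl","rb"));c=viewer.calibration("wrist")
im=viewer.camera("wrist");cr=im[180:380,260:390]
big=cv2.resize(cr,None,fx=3,fy=3,interpolation=cv2.INTER_CUBIC);b2=big.copy()
for dx,col in ((0,(0,0,255)),):
  for q in proj(c,r2w(pose,[[-34,-15,18],[-34,15,18],[-34,-15,65],[-34,15,65],[-193,52,44],[-193,79,52],[-26,15,65],[-26,-15,65]])): cv2.circle(b2,tuple(((q-[260,180])*3).astype(int)),3,col,1)
cv2.imwrite("pics/w8.png",np.hstack([big,b2]))
E
```

```text
(no output)
```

View pics/w8.png

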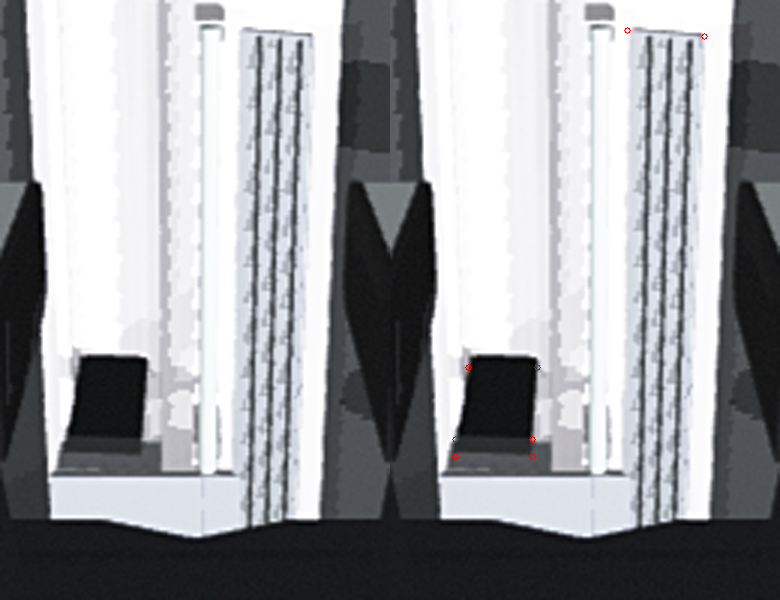

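```bash
python3 -c "
from bench import workorder
print(workorder.hand_in())"
```

```text
the job is handed in; nothing more can be done
None
```

I pressed the ledge with the left fingertip and opened the cover to roughly 0.5 rad. With it held open, I pushed the black carrier in with the right fingertip until it stalled against the stop. I then backed off and lifted, so the cover sprang shut, moved clear and handed the job in at about 10 s.

**Carrier home:** at the stall the push force was about 23 N and the TCP was at reader x ≈ -46 mm, against an expected -45. In the last wrist picture, the push plate sits within about a pixel of its predicted home position.

**Cover shut:** in the last wrist and scene pictures the cover lies flat, with its corner back at its closed position.

**Other things on the bench:** in the scene picture the vial, jar, box, stopper and look-alikes look unmoved. The beaker, reagent bottle and tube were found in the top picture near where they started.

**Checks that disagreed:**
- My first overlay put the foot of the plate about 4 px off. I had marked it at z 18 mm instead of the lane floor at 10 mm, and by a rough scaling the difference accounts for the gap.
- In the last top picture the spotter missed the cream jar, and it placed the stopper on the housing with a low score. The scene picture shows both where they were.
- During the final press the vertical wrist force also rose to about 21 N, well within limits.

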